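Close the draw latch of a jewellery case

TASK

Two jewellery cases stand on the packing bench; one still has its catch undone, with the lever and the steel loop standing up. Swing that loop over so that its end bar drops down behind the keeper lug, and then press the lever back down flat, past its over-centre point, so that the catch pulls the case shut and stays shut.

Things in the scene. Friction and masses are not known exactly. Their poses are not given: they have to be found in the camera images.
- keeper (a point): Middle of the top edge of the keeper, a steel lug 14 wide (y), 5 thick, 14 mm tall on the undone case's lid. x: level, from lever to keeper and on; y: along the seam; z up. Flat case top 14 mm below. Case: fixed, 120 tall, 240 along y, from 114 mm at -x to 37 mm at +x; lid draws in 2-3 mm on a seal; a loupe stands on top 90 mm to +y. Lever hinge pin (along y): 40.5 mm to -x, 2 mm up.
- loop_bar (a point): Centre of the loop's end bar, 31 (y) x 8 x 5 mm. Flat loop 68 mm long, x from its pin (on the lever, 20 mm from hinge) to the bar; window 28x23 mm before the bar takes the lug. Starts 60-85 deg up, leaning to keeper's +x, bar 20+ mm above lever's end. Under 1 N on the bar to +x tips it; below 50 deg it drops by itself. Hooked: bar on the lid, centre 2-6 mm above it, 0-20 mm to keeper's +x.
- lever_tip (a point): Point in the mid-plane of the steel lever, 45 mm from its hinge pin. The lever is a plate 26 mm wide and 4 mm thick; it ends 55 mm from the pin in a short upturned lip. Its x axis points from here to the pin, y along the pin. The other, already shut case looks the same, with its lever lying flat; it is not listed.
- lever (a joint): Lever angle, rad: 0 closed, at its stop (flat, pointing to the keeper's -x, mid-plane 16 mm above the case top); 1.57 upright; 1.66 to 1.88 at the start, leaning slightly towards the keeper. It stays where left. Closing it takes 1 to 6 N near the tip, most while it draws the lid in; past centre the loop's pull keeps it shut.

How it is judged:
By the outcome, as a careful person would: the job done as asked, in the order asked, and still so for the second after the job is handed in, with the robot touching nothing.
It also fails if it takes over 37 s, if anything falls off the work surface, if the arm or the gripper's body presses on something with over 40 N, if the wrist force passes 120 N, or if a joint passes its speed limit or range.

ROBOT

A 7-joint arm with a two-finger parallel gripper is mounted at the origin on the work surface. World frame = base frame: x ahead of the robot, y to its left, z up, the work surface at z = 0. Lengths are in m, angles in rad, forces in N, time in s.
With the tool pointing down it reaches from about 0.425 to 0.925 m from the base axis. Payload 6.8 kg.
Tool frame: the origin (TCP) lies on the front face of the gripper's body, between the roots of the fingers; the fingertips stand 73 mm ahead of it and the grasp point (between the pads) lies 54 mm ahead of it; z points along the fingers, y is the line along which they close (so a half turn about z gives the same grasp; the last joint's range is limited). The gripper opens to 85 mm and grips with 20 to 120 N. Pads are 22 mm wide; open, the fingers measure 114 mm over their backs; the gripper's body (76 mm by 85 mm) begins 54 mm behind the grasp point. The pads swing forward as they close: fully open they stand 13 mm farther back than shut.
Start: joints at [1.197, 0.477, 0.022, 1.555, -0.011, 1.109, -0.083], TCP at [0.177, -0.651, 0.304] pointing down, gripper open.
Joint ranges: [-2.96, 2.96], [-0.34, 2.1], [-1.41, 1.46], [0.24, 2.44], [-1.37, 4.51], [0.17, 1.92], [-2.96, 2.96]. Speed limits (rad/s): [2.39, 2.39, 3.14, 3.14, 3.14, 3.14, 3.14].

INTERFACE

Orientations are given as a unit quaternion [w, x, y, z].
In Python, from station import bot, optics gives the robot as it stands.
- The arm moves only by the tool drive_tool, never from a script. Its argument "deltas" is a list of rows, each an object with "gripper": the closure in counts, from 0 (fully open) to 255 (shut); "offset": the shift along the tool's x, y, z in units of 1000 mm (1.0 is 1000 mm), a list of three; "angular": the turn, a rotation vector about the tool's x, y, z in units of 45 degrees (1.0 is 45 degrees), a list of three. In form: [{"gripper": gripper, "offset": [dx, dy, dz], "angular": [rx, ry, rz]}, ...]. A call has 1 to 5 rows; each row is the pose to reach, as a shift and turn from the pose commanded when the call began, along the tool's axes at that moment; what a row does not reach only later rows make up. A row lasts 1/10 s, in which the tool goes at most 50 mm and 8.59 degrees, less where a joint would pass 70% of its speed; a pose out of reach is approached as far as the arm can. A call with a number of a shift or a turn outside -1 to 1 is refused whole. A call with a gripper value outside its range is refused whole. The fingers move at their own pace and stop on an object; "grip_force" is the grip in N (left out, the last holds). Time passes only in rows, so rows that repeat a pose let the fingers close. It gives the time, the measured TCP pose, the force, the opening and the grip force at its end, in the units of the state.
- bot.get_obs(): the state, without advancing time (a new reading comes with each control period).
- optics.read_camera(name): name is "scene" or "top" or "wrist"; returns the picture (400x640x3 uint8, blue, green, red); there is no depth.
- optics.camera_model(name): a dict with "fx", "fy", "cx", "cy" (pixels), "cam_to_world" (4x4, takes a point from camera to world coordinates). Camera axes: x right, y up, looking along -z (the intrinsics and any distortion apply to the point x, -y, -z); pixel columns grow to the right and rows downward; lengths in m; the calibration is good to about 2 mm. A picture is of the moment at which its call begins: read the wrist's pose just before it. camera_model takes no time and is no camera call; for the wrist camera it gives the pose at the moment of the call.
- bot.hand_in(): hands the job in; it is judged then, once.
The state is a dict: "t": time; "q": joint angles; "joint_vel": joint speeds; "joint_torque": joint torques, N m; "eef_pos": TCP position; "tool_rot": TCP orientation; "contact_force": force on the tool from outside, world axes, zero at the start; "torque": the same for the moment, N m; "gripper_width": opening from 0.0 (shut) to 1.0 (fully open); "grasp_force": force on a finger pad.
Only numpy, scipy, OpenCV 4.12 (cv2) and the standard library are available. Lean on these libraries where they do the work, as an engineer would, in place of code of your own. Each camera call takes 0.05 s, during which the arm holds its last target. There are 200 camera calls.

## Working session

There is one attempt and no reset: what is moved stays moved. The work goes in short steps, Python scripts to look and compute and a tool call to move; the robot and the scene stay as the last step left them, time stands still between calls to the robot, and variables do not carry over. Pictures are saved under pics/ and viewed, at most 10 in all, crops included, and the job is handed in when it is done.

Besides the shell and the picture viewer there is one more tool, called after "Request:" by a JSON object that holds its "op" and its "data". drive_tool: Moves the arm, as the interface text tells. Its arguments: {"type":"object","properties":{"deltas":{"type":"array"},"grip_force":{"type":"number"}},"required":["deltas"]}

```bash
mkdir -p pics; python3 - <<'E'
from station import bot, optics
import cv2, numpy as np
o=bot.get_obs(); print(o)
for n in ("scene","top"):
    m=optics.camera_model(n); print(n,{k:np.round(v,4).tolist() if not isinstance(v,str) else v for k,v in m.items()})
    cv2.imwrite(f"pics/{n}0.png",optics.read_camera(n))
E
```

```text
{'t': 0.0, 'q': array([ 1.19688134,  0.47777454,  0.02232842,  1.55646545, -0.01151763,
        1.10930776, -0.08314273]), 'joint_vel': array([ 0.00034601,  0.00087947, -0.00078274,  0.00120016,  0.00035171,
       -0.00123302,  0.00083046]), 'joint_torque': array([-7.20674848e-05, -5.96435809e+01,  1.60783734e+00, -2.81192797e+01,
        1.24231828e-02,  9.38416051e-03, -1.03941244e-05]), 'eef_pos': array([ 0.1772007 , -0.65083852,  0.3029366 ]), 'tool_rot': array([-8.96260571e-04,  9.91181643e-01,  1.32507037e-01, -1.77594191e-04]), 'contact_force': array([-0.15231201,  0.03993918, -0.99510441]), 'torque': array([-0.0169277 , -0.02732512,  0.04413584]), 'grasp_force': 0.0, 'gripper_width': 0.996415552948901}
scene {'fx': 396.4655, 'fy': 396.4655, 'cx': 321.1204, 'cy': 202.4003, 'cam_to_world': [[0.0519, -0.817, 0.5743, 1.0064], [0.9985, 0.0516, -0.0169, -0.0402], [-0.0158, 0.5744, 0.8184, 0.7976], [0.0, 0.0, 0.0, 1.0]]}
top {'fx': 460.4815, 'fy': 460.4815, 'cx': 312.1173, 'cy': 204.0158, 'cam_to_world': [[-0.1469, 0.9638, -0.2225, 0.3694], [-0.9892, -0.1431, 0.0332, -0.006], [0.0002, 0.225, 0.9744, 1.0424], [0.0, 0.0, 0.0, 1.0]]}
```

View pics/scene0.png

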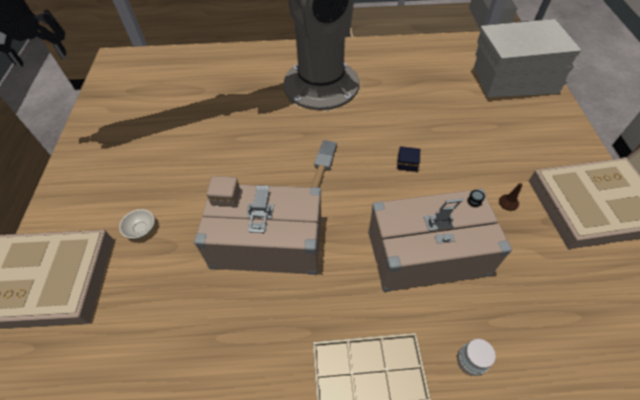

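View pics/top0.png

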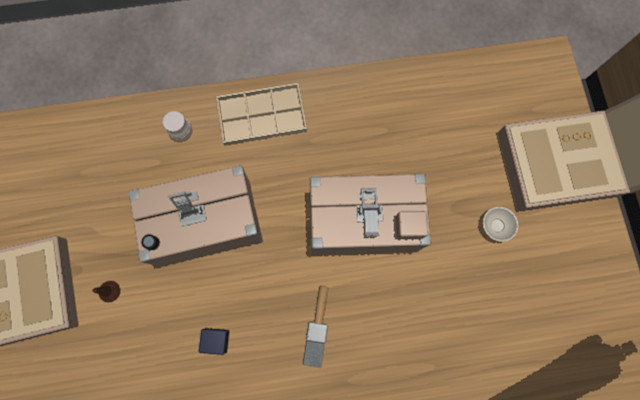

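The scene picture shows the undone case on the right, around (440,240), with its lever and loop up at (440,212) and its keeper near (445,239). In the top view the same case is at (193,213). I'll enlarge both.

```bash
python3 - <<'E'
import cv2, numpy as np
a=cv2.imread("pics/scene0.png")[180:290,365:515]; b=cv2.imread("pics/top0.png")[160:270,120:270]
f=lambda i:cv2.resize(i,None,fx=5.3,fy=5.3,interpolation=cv2.INTER_CUBIC)
cv2.imwrite("pics/cs.png",f(a)); cv2.imwrite("pics/ct.png",f(b))
E
```

```text
(no output)
```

View pics/cs.png

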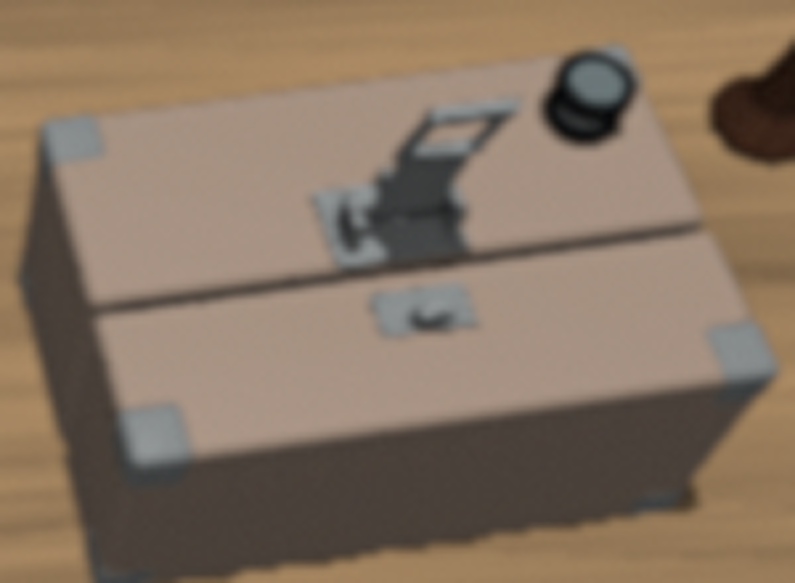

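View pics/ct.png

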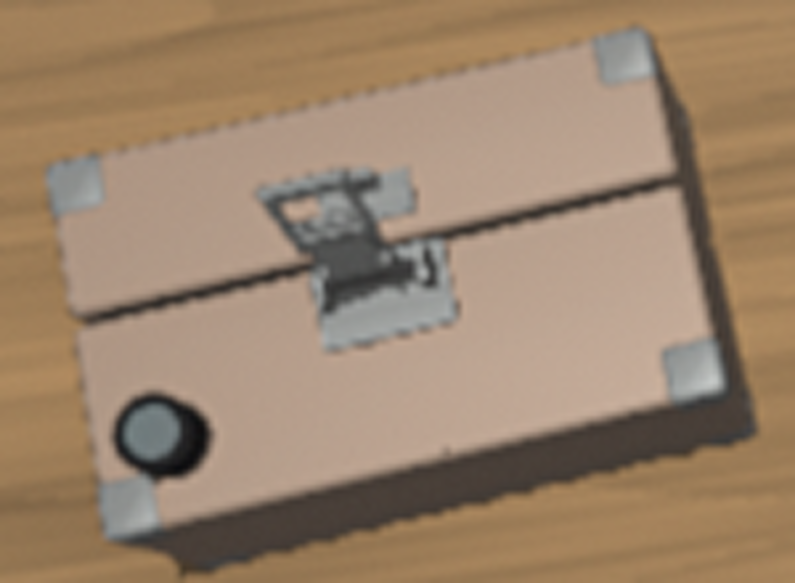

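Enlarged, the scene crop shows the bar centre near (472,108), the keeper plate at (425,310) and the lever's dark plate from (420,235) up to (435,165). The top crop shows the bar near (310,183) and the keeper plate at (375,190). Next I'll cast the case corners onto z=0.12 and triangulate these points.

```bash
cat > h.py <<'E'
from station import bot, optics
import numpy as np, cv2
def ray(n,uv,m=None):
    m=m or optics.camera_model(n); T=np.array(m["cam_to_world"])
    d=np.array([(uv[0]-m["cx"])/m["fx"],-(uv[1]-m["cy"])/m["fy"],-1.]); return T[:3,3],T[:3,:3]@(d/np.linalg.norm(d))
def onz(n,uv,z,m=None):
    c,d=ray(n,uv,m); return c+d*(z-c[2])/d[2]
def tri(rs):
    A=sum(np.eye(3)-np.outer(d,d) for c,d in rs); b=sum((np.eye(3)-np.outer(d,d))@c for c,d in rs)
    p=np.linalg.solve(A,b); return p,[np.linalg.norm(np.cross(p-c,d)) for c,d in rs]
def proj(n,p,m=None):
    m=m or optics.camera_model(n); T=np.array(m["cam_to_world"]); q=T[:3,:3].T@(np.asarray(p)-T[:3,3])
    return np.array([m["cx"]+m["fx"]*q[0]/-q[2], m["cy"]-m["fy"]*q[1]/-q[2]])
E
cat > a.py <<'E'
from h import *
np.set_printoptions(precision=4,suppress=True)
S=lambda c:(365+c[0]/5.3-.4,180+c[1]/5.3-.4); T=lambda c:(120+c[0]/5.3-.4,160+c[1]/5.3-.4)
cs=[(130,468),(775,372),(625,45),(42,120)]; ct=[(645,30),(50,165),(108,538),(725,395)]
C=[]
for s,t in zip(cs,ct):
    a=onz("scene",S(s),.12);b=onz("top",T(t),.12); C.append((a+b)/2); print(a,b,tri([ray("scene",S(s)),ray("top",T(t))]))
C=np.array(C)
r=cv2.minAreaRect(C[:,:2].astype(np.float32)*1000);print(r)
y=(C[1]-C[0]+C[2]-C[3])[:2]; y/=np.linalg.norm(y); x=np.array([y[1],-y[0]]); ang=np.arctan2(x[1],x[0])
cen=C.mean(0)[:2]; k=cen+x*(.114-.037)/2
print("ang",ang,np.degrees(ang),"keeper",k)
K=np.r_[k,.134]; X=np.r_[x,0];Y=np.r_[y,0]
for nm,s,t in (("bar",(472,108),(310,183)),("plate",(425,310),None)):
    if t: p,e=tri([ray("scene",S(s)),ray("top",T(t))]); print(nm,p,e,"rel keeper",(p-K)@X,(p-K)@Y,p[2]-.134)
print("plate ctr", [( (onz("scene",S((425,310)),.122)-K)@v) for v in (X,Y)])
def cp(n,o,p): q=proj(n,p); return (q-np.array(o)+.4)*5.3
for nm,p in(("keeper",K),("hinge",K-.0405*X+[0,0,.002])): print(nm,p,cp("scene",(365,180),p),cp("top",(120,160),p))
E
python3 a.py
```

```text
[0.6879 0.0927 0.12  ] [0.6843 0.0972 0.12  ] (array([0.6857, 0.0957, 0.1151]), [np.float64(0.0020143378673995564), np.float64(0.0020143378673995907)])
[0.6641 0.3298 0.12  ] [0.6636 0.3332 0.12  ] (array([0.6635, 0.3321, 0.1188]), [np.float64(0.0014621386650549057), np.float64(0.0014621386650549917)])
[0.5153 0.3182 0.12  ] [0.5148 0.32   0.12  ] (array([0.5147, 0.3195, 0.1192]), [np.float64(0.0008055043038777793), np.float64(0.0008055043038777962)])
[0.5372 0.0807 0.12  ] [0.5347 0.0834 0.12  ] (array([0.5351, 0.0825, 0.117 ]), [np.float64(0.0011941865397174418), np.float64(0.001194186539717418)])
((600.5963745117188, 207.0055694580078), (150.74136352539062, 238.3288116455078), 5.0386128425598145)
ang 0.090901805632487 5.2082898128600394 keeper [0.6386 0.2104]
bar [0.6115 0.2067 0.2213] [np.float64(0.00030221116685463), np.float64(0.00030221116685458845)] rel keeper -0.027312596709619788 -0.0011620844909189972 0.08733908998877193
plate ctr [np.float64(-0.006415320047916009), np.float64(-6.796486302337473e-05)]
keeper [0.6386 0.2104 0.134 ] [438.8328 308.6192] [359.9943 172.6882]
hinge [0.5983 0.2067 0.136 ] [404.7991 212.1117] [377.473  271.7296]
```

The case fits its stated size within 1–2 mm: yaw is 5.1° and the keeper is at (0.639, 0.210, 0.134). The bar is at x −27, z +87 mm relative to the keeper. Next I'll move to a stand-off behind the loop.

```bash
cat > m.py <<'E'
from h import *
from scipy.spatial.transform import Rotation as R
np.set_printoptions(precision=4,suppress=True)
K=np.array([.6386,.2104,.134]); A=np.radians(5.1)
X=np.array([np.cos(A),np.sin(A),0]); Y=np.array([-np.sin(A),np.cos(A),0])
TIP=.073
def W(x,y,z): return K+x*X+y*Y+[0,0,z]          # case frame (m) -> world
def RT(tilt=0): # tool x along case x, z down; tilt about case y
    return R.from_rotvec(tilt*Y)*R.from_matrix(np.c_[X,-Y,[0,0,-1.]])
def state():
    o=bot.get_obs(); w,x,y,z=o["tool_rot"]; return o,o["eef_pos"],R.from_quat([x,y,z,w])
def go(tcp,rot=RT()):
    o,p,r=state(); d=r.inv().apply(tcp-p); a=(r.inv()*rot).as_rotvec()/np.radians(45); print("offset",d,"ang",a)
def tipc():
    o,p,r=state(); t=p+r.apply([0,0,TIP])-K; print("t",o["t"],"tip case",t@X,t@Y,t[2],"F",o["contact_force"],"w",o["gripper_width"])
E
python3 - <<'E'
from m import *
go(np.array([.45,-.42,.36])); go(W(-.065,0,.13)+[0,0,TIP])
E
```

```text
offset [ 0.3239 -0.1512 -0.0568] ang [-0.0021  0.0003  0.2251]
offset [ 0.6075 -0.7213 -0.0328] ang [-0.0021  0.0003  0.2251]
```

Request:
{"op": "drive_tool", "data": {"deltas": [{"gripper": 255, "offset": [0.32, -0.15, -0.057], "angular": [-0.002, 0, 0.225]}, {"gripper": 255, "offset": [0.32, -0.15, -0.057], "angular": [-0.002, 0, 0.225]}, {"gripper": 255, "offset": [0.32, -0.15, -0.057], "angular": [-0.002, 0, 0.225]}, {"gripper": 255, "offset": [0.32, -0.15, -0.057], "angular": [-0.002, 0, 0.225]}, {"gripper": 255, "offset": [0.32, -0.15, -0.057], "angular": [-0.002, 0, 0.225]}], "grip_force": 30}}

```text
t: 0.6
eef_pos: [0.3666, -0.4899, 0.3437]
tool_rot: [0.001, 0.999, 0.044, -0.0]
contact_force: [1.3, 0.1, 0.7]
gripper_width: 0.144
grasp_force: 0.0
```

```bash
python3 - <<'E'
from m import *
tipc(); go(W(-.065,0,.13)+[0,0,TIP])
E
```

```text
t 0.6 tip case -0.33323617353406876 -0.6733825321470697 0.13671638638241956 F [1.3443 0.1263 0.7157] w 0.14365111412245274
offset [ 0.2682 -0.6733  0.0059] ang [ 0.0014  0.0003 -0.0001]
```

Request:
{"op": "drive_tool", "data": {"deltas": [{"gripper": 255, "offset": [0.25, -0.65, 0], "angular": [0, 0, 0]}, {"gripper": 255, "offset": [0.25, -0.65, 0], "angular": [0, 0, 0]}, {"gripper": 255, "offset": [0.25, -0.65, 0], "angular": [0, 0, 0]}, {"gripper": 255, "offset": [0.25, -0.65, 0], "angular": [0, 0, 0]}, {"gripper": 255, "offset": [0.25, -0.65, 0], "angular": [0, 0, 0]}]}}

```text
t: 1.1
eef_pos: [0.434, -0.249, 0.3432]
tool_rot: [0.001, 0.999, 0.044, -0.0]
contact_force: [1.2, 0.4, -0.5]
gripper_width: 0.003
grasp_force: 0.0
```

Request:
{"op": "drive_tool", "data": {"deltas": [{"gripper": 255, "offset": [0.15, -0.4, 0], "angular": [0, 0, 0]}, {"gripper": 255, "offset": [0.15, -0.4, 0], "angular": [0, 0, 0]}, {"gripper": 255, "offset": [0.15, -0.4, 0], "angular": [0, 0, 0]}, {"gripper": 255, "offset": [0.15, -0.4, 0], "angular": [0, 0, 0]}, {"gripper": 255, "offset": [0.15, -0.4, 0], "angular": [0, 0, 0]}]}}

```text
t: 1.6
eef_pos: [0.5006, -0.0083, 0.3429]
tool_rot: [0.001, 0.999, 0.044, 0.0]
contact_force: [1.2, 0.9, -0.4]
gripper_width: 0.001
grasp_force: 0.0
```

```bash
python3 - <<'E'
from m import *
tipc(); go(W(-.065,0,.13)+[0,0,TIP])
E
```

```text
t 1.6 tip case -0.15690107010958473 -0.20572344637455428 0.13594043863288435 F [ 1.2239  0.921  -0.4499] w 0.0010712721199508672
offset [ 0.0919 -0.2056  0.0056] ang [ 0.0023 -0.     -0.0003]
```

Request:
{"op": "drive_tool", "data": {"deltas": [{"gripper": 255, "offset": [0.09, -0.204, 0.005], "angular": [0.002, 0, 0]}, {"gripper": 255, "offset": [0.09, -0.204, 0.005], "angular": [0.002, 0, 0]}, {"gripper": 255, "offset": [0.09, -0.204, 0.005], "angular": [0.002, 0, 0]}, {"gripper": 255, "offset": [0.09, -0.204, 0.005], "angular": [0.002, 0, 0]}, {"gripper": 255, "offset": [0.09, -0.204, 0.005], "angular": [0.002, 0, 0]}]}}

```text
t: 2.1
eef_pos: [0.5719, 0.2063, 0.3371]
tool_rot: [-0.001, 0.999, 0.047, -0.0]
contact_force: [-0.9, -0.6, -1.1]
gripper_width: -0.001
grasp_force: 0.0
```

```bash
python3 - <<'E'
from m import *
tipc(); go(W(-.065,0,.068)+[0,0,TIP])
w=optics.read_camera("wrist"); t=optics.read_camera("scene")
cv2.imwrite("pics/w1.png",np.hstack([cv2.resize(w,(400,250)),cv2.resize(t[150:275,365:565],(400,250),interpolation=cv2.INTER_CUBIC)]))
E
```

```text
t 2.1 tip case -0.06683576697314574 0.0020522897098402626 0.1301377206202281 F [-0.9397 -0.5837 -1.1176] w -0.0008678245741170644
offset [0.0018 0.002  0.0621] ang [-0.0033  0.0006  0.0066]
```

View pics/w1.png

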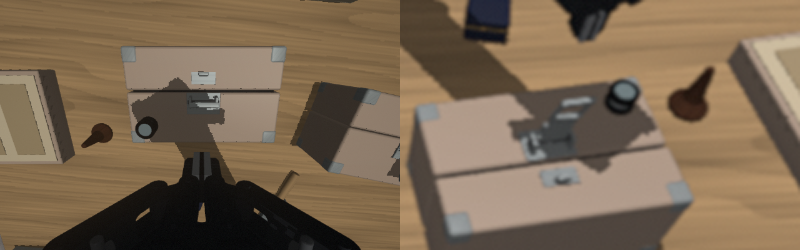

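The wrist view shows the shut fingers behind the loop, and the scene view shows the loop still standing, with nothing touched. Now I'll lower and sweep to +x.

Request:
{"op": "drive_tool", "data": {"deltas": [{"gripper": 255, "offset": [0.002, 0.002, 0.031], "angular": [-0.003, 0, 0.006]}, {"gripper": 255, "offset": [0.002, 0.002, 0.062], "angular": [-0.003, 0, 0.006]}, {"gripper": 255, "offset": [0.01, 0.002, 0.062], "angular": [-0.003, 0, 0.006]}, {"gripper": 255, "offset": [0.02, 0.002, 0.062], "angular": [-0.003, 0, 0.006]}, {"gripper": 255, "offset": [0.03, 0.002, 0.062], "angular": [-0.003, 0, 0.006]}]}}

```text
t: 2.7
eef_pos: [0.6041, 0.2016, 0.2776]
tool_rot: [0.001, 0.999, 0.042, 0.001]
contact_force: [-0.0, -0.0, -0.3]
gripper_width: 0.005
grasp_force: 0.0
```

```bash
python3 - <<'E'
from m import *
tipc()
E
```

```text
t 2.7 tip case -0.03492533936631179 -0.005864233311559907 0.07064425412725778 F [-0.0105 -0.0395 -0.3381] w 0.004859645221178126
```

Request:
{"op": "drive_tool", "data": {"deltas": [{"gripper": 255, "offset": [0.007, -0.002, 0], "angular": [0, 0, 0]}, {"gripper": 255, "offset": [0.014, -0.002, 0], "angular": [0, 0, 0]}, {"gripper": 255, "offset": [0.021, -0.002, 0], "angular": [0, 0, 0]}, {"gripper": 255, "offset": [0.028, -0.002, 0], "angular": [0, 0, 0]}, {"gripper": 255, "offset": [0.035, -0.002, 0], "angular": [0, 0, 0]}]}}

```text
t: 3.2
eef_pos: [0.6375, 0.2067, 0.2758]
tool_rot: [0.001, 0.999, 0.042, 0.0]
contact_force: [0.2, 0.0, -0.3]
gripper_width: -0.005
grasp_force: 0.0
```

```bash
python3 - <<'E'
from m import *
tipc()
w=optics.read_camera("top"); t=optics.read_camera("scene")
f=lambda i:cv2.resize(i,(400,300),interpolation=cv2.INTER_CUBIC)
cv2.imwrite("pics/p2.png",np.hstack([f(w[160:250,130:250]),f(t[165:255,390:510])]))
tipc()
E
```

```text
t 3.2 tip case -0.0013985278170097278 -0.0037571837337153553 0.06882145214265792 F [ 0.1651  0.021  -0.2625] w -0.004797824582488009
t 3.3 tip case -0.0010906733172283364 -0.004006119538483362 0.06855829780583661 F [-0.5138 -0.0158 -0.5304] w -0.00025768319680283676
```

View pics/p2.png

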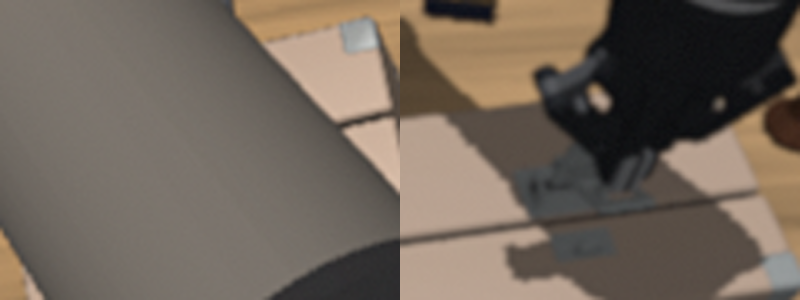

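The fingers are at (630,180) in the scene crop, with grey metal (the loop) just in front of and below them. The keeper plate at (580,245) is still bare, so the loop hasn't dropped. I'll push further.

Request:
{"op": "drive_tool", "data": {"deltas": [{"gripper": 255, "offset": [0.006, -0.004, 0], "angular": [0, 0, 0]}, {"gripper": 255, "offset": [0.012, -0.004, 0], "angular": [0, 0, 0]}, {"gripper": 255, "offset": [0.016, -0.004, 0], "angular": [0, 0, 0]}, {"gripper": 255, "offset": [0.016, -0.004, 0], "angular": [0, 0, 0]}, {"gripper": 255, "offset": [0.016, -0.004, 0], "angular": [0, 0, 0]}]}}

```text
t: 3.8
eef_pos: [0.6525, 0.2119, 0.2756]
tool_rot: [0.001, 0.999, 0.042, 0.0]
contact_force: [0.2, -0.0, -0.2]
gripper_width: -0.001
grasp_force: 0.0
```

```bash
python3 - <<'E'
from m import *
tipc()
w=optics.read_camera("wrist"); t=optics.read_camera("scene")
f=lambda i:cv2.resize(i,(400,300),interpolation=cv2.INTER_CUBIC)
cv2.imwrite("pics/w3.png",w)
cv2.imwrite("pics/p3.png",np.hstack([f(w[80:320,160:480]),f(t[165:255,390:510])]))
tipc()
E
```

```text
t 3.8 tip case 0.014009486488791374 6.300061109144523e-05 0.06858328183241374 F [ 0.199  -0.0436 -0.1686] w -0.0013366907790905863
t 3.9 tip case 0.013872246864737618 0.00010599338506512319 0.0686770739523426 F [-0.023  -0.3514 -0.0852] w -0.004278473797997401
```

View pics/p3.png

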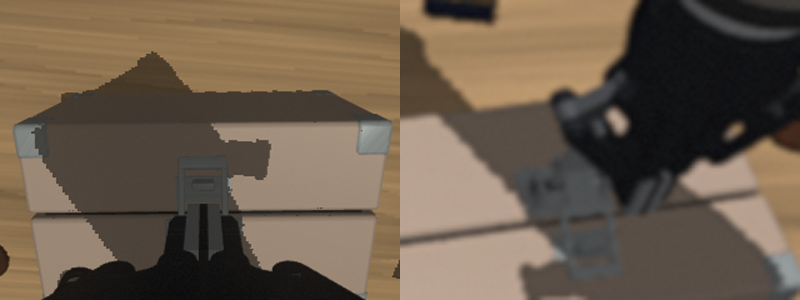

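The wrist view shows the loop down, with its bar at (203,162) beyond the lug at (203,183), which stands inside the window. Now I'll lower the fingers on the +x side of the lever and swing it closed along its arc.

Request:
{"op": "drive_tool", "data": {"deltas": [{"gripper": 255, "offset": [0, 0, 0.01], "angular": [0, 0, 0]}, {"gripper": 255, "offset": [0, 0, 0.02], "angular": [0, 0, 0]}, {"gripper": 255, "offset": [-0.01, 0, 0.02], "angular": [0, 0, 0]}, {"gripper": 255, "offset": [-0.02, 0, 0.02], "angular": [0, 0, 0]}, {"gripper": 255, "offset": [-0.03, 0, 0.02], "angular": [0, 0, 0]}]}}

```text
t: 4.4
eef_pos: [0.6215, 0.2095, 0.2558]
tool_rot: [0.001, 0.999, 0.042, 0.0]
contact_force: [-0.6, 0.2, -0.7]
gripper_width: -0.002
grasp_force: 0.0
```

```bash
python3 - <<'E'
from m import *
tipc()
E
```

```text
t 4.4 tip case -0.017107965274539647 0.0004350668710599432 0.04875797824418693 F [-0.6218  0.23   -0.6558] w -0.0018883234238400164
```

Request:
{"op": "drive_tool", "data": {"deltas": [{"gripper": 255, "offset": [-0.011, 0, -0.001], "angular": [0, 0, 0]}, {"gripper": 255, "offset": [-0.023, 0, -0.001], "angular": [0, 0, 0]}, {"gripper": 255, "offset": [-0.029, 0, 0.001], "angular": [0, 0, 0]}, {"gripper": 255, "offset": [-0.035, 0, 0.004], "angular": [0, 0, 0]}, {"gripper": 255, "offset": [-0.041, 0, 0.007], "angular": [0, 0, 0]}]}}

```text
t: 4.9
eef_pos: [0.582, 0.2059, 0.249]
tool_rot: [0.001, 0.999, 0.042, 0.001]
contact_force: [2.7, -0.3, 2.7]
gripper_width: 0.005
grasp_force: 1.5
```

```bash
python3 - <<'E'
from m import *
tipc()
cv2.imwrite("pics/w4.png",optics.read_camera("wrist")[60:400,120:520])
E
```

```text
t 4.9 tip case -0.056640111878636254 0.0004280468074543487 0.042015466407640145 F [ 2.7498 -0.3205  2.7326] w 0.004669941174750311
```

View pics/w4.png

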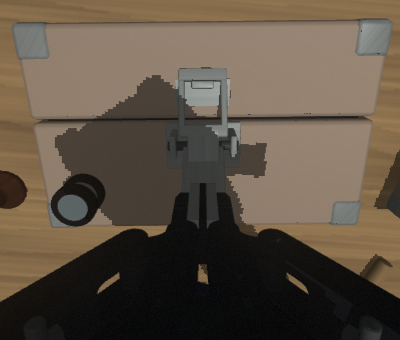

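The loop is still over the lug: bar at (203,74), lug at (203,85). The lever is about halfway, with about 4 N on the fingers. I'll carry on along the arc.

Request:
{"op": "drive_tool", "data": {"deltas": [{"gripper": 255, "offset": [-0.005, 0, 0.004], "angular": [0, 0, 0]}, {"gripper": 255, "offset": [-0.009, 0, 0.009], "angular": [0, 0, 0]}, {"gripper": 255, "offset": [-0.013, 0, 0.014], "angular": [0, 0, 0]}, {"gripper": 255, "offset": [-0.015, 0, 0.018], "angular": [0, 0, 0]}, {"gripper": 255, "offset": [-0.017, 0, 0.022], "angular": [0, 0, 0]}]}}

```text
t: 5.45
eef_pos: [0.5641, 0.2044, 0.2258]
tool_rot: [0.001, 0.999, 0.042, -0.001]
contact_force: [0.7, 0.2, 0.8]
gripper_width: 0.001
grasp_force: 0.1
```

```bash
python3 - <<'E'
from m import *
tipc()
E
```

```text
t 5.45 tip case -0.0748535982396176 0.0004156185554445584 0.018791126981846096 F [0.7297 0.1833 0.7992] w 0.0010539051883861976
```

Next I'll press the last part down slowly, to the stop.

Request:
{"op": "drive_tool", "data": {"deltas": [{"gripper": 255, "offset": [-0.001, 0, 0.004], "angular": [0, 0, 0]}, {"gripper": 255, "offset": [-0.002, 0, 0.007], "angular": [0, 0, 0]}, {"gripper": 255, "offset": [-0.002, 0, 0.01], "angular": [0, 0, 0]}, {"gripper": 255, "offset": [-0.003, 0, 0.012], "angular": [0, 0, 0]}, {"gripper": 255, "offset": [-0.003, 0, 0.013], "angular": [0, 0, 0]}]}}

```text
t: 5.95
eef_pos: [0.5618, 0.2041, 0.2134]
tool_rot: [0.001, 0.999, 0.042, -0.0]
contact_force: [-0.4, 0.6, -0.0]
gripper_width: -0.001
grasp_force: 0.0
```

Request:
{"op": "drive_tool", "data": {"deltas": [{"gripper": 255, "offset": [0, 0, 0.001], "angular": [0, 0, 0]}, {"gripper": 255, "offset": [0, 0, 0.002], "angular": [0, 0, 0]}]}}

```text
t: 6.15
eef_pos: [0.562, 0.2042, 0.2117]
tool_rot: [0.001, 0.999, 0.042, 0.0]
contact_force: [0.1, -0.3, -0.5]
gripper_width: -0.003
grasp_force: 0.0
```

```bash
python3 - <<'E'
from m import *
tipc()
E
```

```text
t 6.15 tip case -0.0767965523373592 0.0004515148382975149 0.004745705638227793 F [ 0.1334 -0.2616 -0.5032] w -0.002606446782752586
```

Request:
{"op": "drive_tool", "data": {"deltas": [{"gripper": 255, "offset": [0, 0, 0.001], "angular": [0, 0, 0]}, {"gripper": 255, "offset": [0, 0, 0.002], "angular": [0, 0, 0]}, {"gripper": 255, "offset": [0, 0, 0.003], "angular": [0, 0, 0]}]}}

```text
t: 6.45
eef_pos: [0.562, 0.2043, 0.2103]
tool_rot: [0.001, 0.999, 0.042, 0.0]
contact_force: [-6.4, -3.2, 17.5]
gripper_width: -0.003
grasp_force: 9.2
```

The fingers met the lever's stop with 17 N. Now I'll retreat straight up and look.

Request:
{"op": "drive_tool", "data": {"deltas": [{"gripper": 255, "offset": [0, 0, -0.01], "angular": [0, 0, 0]}, {"gripper": 255, "offset": [0, 0, -0.04], "angular": [0, 0, 0]}, {"gripper": 255, "offset": [0, 0, -0.09], "angular": [0, 0, 0]}, {"gripper": 255, "offset": [0, 0, -0.12], "angular": [0, 0, 0]}, {"gripper": 255, "offset": [0, 0, -0.12], "angular": [0, 0, 0]}]}}

```text
t: 6.95
eef_pos: [0.5637, 0.2057, 0.3343]
tool_rot: [-0.0, 0.999, 0.042, 0.005]
contact_force: [0.9, 0.1, 0.2]
gripper_width: -0.004
grasp_force: 0.0
```

```bash
python3 - <<'E'
from m import *
tipc()
w=optics.read_camera("wrist"); t=optics.read_camera("scene")
f=lambda i:cv2.resize(i,(400,300),interpolation=cv2.INTER_CUBIC)
cv2.imwrite("pics/p5.png",np.hstack([f(w[60:240,200:440]),f(t[165:285,365:525])]))
E
```

```text
t 6.95 tip case -0.07430949227716568 0.0020572259548811062 0.1273375948842732 F [0.9499 0.0871 0.2453] w -0.003731094198220208
```

View pics/p5.png

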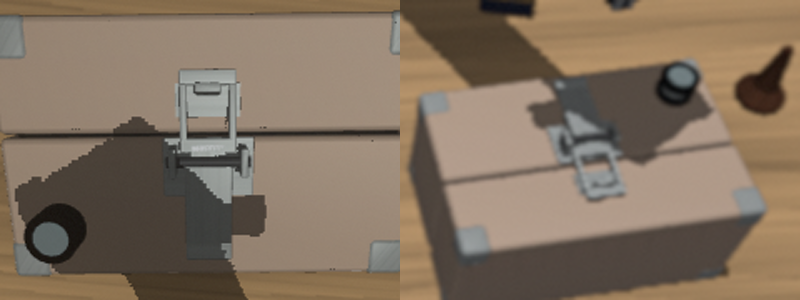

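The lever lies flat at (210,220), and the bar sits beyond the lug at (207,76). The loupe is undisturbed and the robot is clear, so I'll hand in.

```bash
python3 -c "
from station import bot
print(bot.hand_in())"
```

```text
the job is handed in; nothing more can be done
None
```

The job is handed in at about 7 s of the 37 s allowed: the loop is hooked behind the keeper lug, the lever is pressed flat to its stop and stayed there after release, and the arm is clear of everything; the judge's verdict was not returned.

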